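# Find the springy pipette bulb and seat it

## Robot

A 6-joint arm with a two-finger parallel gripper is mounted at the origin on a cart in front of the work surface, level with it; the furniture and walls round the work are solid. World frame = base frame: x ahead of the robot, y to its left, z up, the work surface at z = 0. Lengths are in m, angles in rad, forces in N, time in s.
With the tool pointing down it reaches from about 0.3 to 0.775 m from the base axis. Payload 14.6 kg.
Tool frame: the origin (TCP) lies midway between the tips of the shut fingers; the grasp point (between the pads) lies 19 mm behind it; z points along the fingers, y is the line along which they close (so a half turn about z gives the same grasp; the last joint's range is limited). The gripper opens to 94 mm and grips with 3 to 60 N. Pads are 16 mm wide; open, the fingers measure 119 mm over their backs; the gripper's body (75 mm by 177 mm) begins 78 mm behind the grasp point.
Start: joints at [1.211, 0.3, 1.521, -0, 1.321, -0.067], TCP at [0.159, 0.527, 0.205] pointing down, gripper open.
Joint ranges: [-3.03, 3.03], [-0.79, 2.21], [0.23, 2.52], [-1.04, 4.18], [0, 3.07], [-2.55, 2.55]. Speed limits (rad/s): [2.22, 2.22, 2.57, 3.14, 3.14, 3.14].

## Interface

Orientations are given as a unit quaternion [w, x, y, z].
In Python, from bench import env gives the robot as it stands. Calls block until the motion is done:
- env.goto(position, orientation): joint-space move of the TCP to a pose.
- env.line_to(position, max_speed=0.15, attitude=None): straight line of the TCP; attitude=None keeps the orientation; max_speed is the mean speed in m/s.
- env.movej(angles): joint-space move.
- env.grip(opening, force=None): finger opening in m; force is the grip in N (None keeps the last); returns when the fingers have stopped.
- env.wait(seconds).
- env.ik(position, orientation): joint angles nearest the present ones, or None.
- env.observe(): the state.
- env.read_camera(name): name is "scene" or "side" or "wrist"; returns the picture (480x640x3 uint8, blue, green, red); there is no depth.
- env.camera_params(name): a dict with "vfov" (degrees; the focal length in pixels is half the picture's height over the tangent of half this angle, whatever the lens; pixels are square), "cx", "cy" (the principal point, pixels), "world_to_cam" (4x4, takes a point from world to camera coordinates). Camera axes: x right, y down, z forward; pixel columns grow to the right and rows downward; lengths in m; the calibration is good to about 2 mm. A picture is of the moment at which its call begins: read the wrist's pose just before it. camera_params takes no time and is no camera call; for the wrist camera it gives the pose at the moment of the call.
A pose or a line that the arm cannot do raises env.IKError and nothing moves.
- env.hand_in(): hands the job in; it is judged then, once.
The state is a dict: "clock": time; "joints": joint angles; "qd": joint speeds; "effort": joint torques, N m; "tcp_pos": TCP position; "orientation": TCP orientation; "ft_force": force on the tool from outside, world axes, zero at the start; "torque": the same for the moment, N m; "gripper_width": finger opening in m; "finger_force": force on a finger pad.
Only numpy, scipy, OpenCV 4.12 (cv2) and the standard library are available. Lean on these libraries where they do the work, as an engineer would, in place of code of your own. Each camera call takes 0.05 s, during which the arm holds its last target. There are 200 camera calls.

## Task

One of the three red pipette bulbs in the rack is still springy, the other two have perished hard: gently squeeze them by their thumb pads to tell which is which. Push the springy one fully home on the glass pipette, squeeze it there to feel that it pumps and leave it sitting upright by itself, and put both hard ones in the grey discard tub. Do not crush a bulb, force the glass or let a bulb fall on the bench, and leave everything else where it is.

Things in the scene. Friction and masses are not known exactly. Their poses are not given: they have to be found in the camera images.
- bulb_a: one of three red rubber pipette bulbs that look the same, neck down in the rack (in any hole), 74 mm tall, 65 g. Origin: centre of the open mouth at the neck's lower end; z up. Neck 26 mm long, 20 mm thick, mouth flared outside to 25 and inside to 16 mm; bore 13 mm wide, 20 mm deep, two springy lips 8 to 14 mm in leave 9 mm. Collar 37 mm across at z = 26 to 29 mm. Thumb pads face +x and -x
- bulb_b: another of three red rubber pipette bulbs that look the same, neck down in the rack (in any hole), 74 mm tall, 65 g. Origin: centre of the open mouth at the neck's lower end; z up. Neck 26 mm long, 20 mm thick, mouth flared outside to 25 and inside to 16 mm; bore 13 mm wide, 20 mm deep, two springy lips 8 to 14 mm in leave 9 mm. Collar 37 mm across at z = 26 to 29 mm. Thumb pads face +x and -x
- bulb_c: the last of three red rubber pipette bulbs that look the same, neck down in the rack (in any hole), 74 mm tall, 65 g. Origin: centre of the open mouth at the neck's lower end; z up. Neck 26 mm long, 20 mm thick, mouth flared outside to 25 and inside to 16 mm; bore 13 mm wide, 20 mm deep, two springy lips 8 to 14 mm in leave 9 mm. Collar 37 mm across at z = 26 to 29 mm. Thumb pads face +x and -x
- bulb_a_centre (a point): centre of bulb_a's round body (42 mm across), 52 mm above its mouth, midway between two flat 21 mm thumb pads (darker) that face its +x and -x; 45 mm over the pads. It gives only along this x line. Squeezed there with 20 to 30 N a finger, the one good bulb gives 10 to 13 mm in all, a perished one less than 3 mm; over 60 N crushes either
- bulb_b_centre (a point): centre of bulb_b's round body (42 mm across), 52 mm above its mouth, midway between two flat 21 mm thumb pads (darker) that face its +x and -x; 45 mm over the pads. It gives only along this x line. Squeezed there with 20 to 30 N a finger, the one good bulb gives 10 to 13 mm in all, a perished one less than 3 mm; over 60 N crushes either
- bulb_c_centre (a point): centre of bulb_c's round body (42 mm across), 52 mm above its mouth, midway between two flat 21 mm thumb pads (darker) that face its +x and -x; 45 mm over the pads. It gives only along this x line. Squeezed there with 20 to 30 N a finger, the one good bulb gives 10 to 13 mm in all, a perished one less than 3 mm; over 60 N crushes either
- bulb_a_pad (a point): centre of the darker flat face of bulb_a's +x thumb pad, 22.5 mm from bulb_a's axis when not squeezed; it moves in when the bulb gives
- bulb_b_pad (a point): centre of the darker flat face of bulb_b's +x thumb pad, 22.5 mm from bulb_b's axis when not squeezed; it moves in when the bulb gives
- bulb_c_pad (a point): centre of the darker flat face of bulb_c's +x thumb pad, 22.5 mm from bulb_c's axis when not squeezed; it moves in when the bulb gives
- bulb_rack: fixed white plastic rack, 60 x 202 mm, origin at the centre of its underside; y along the row of three 30 mm holes 62 mm apart (at y = -62, 0, +62 mm); plate 8 mm thick, its top at z = 42 mm, carries the bulbs by their collars. In the rack the thumb pads face the rack's two long sides within about 0.15 rad
- pipette_stand: fixed stand, white base 105 x 80 x 12 mm with a steel rod (125 mm high, 42 mm behind the pipette in +x) and two blue clips that hold a glass pipette upright; origin under the pipette, at bench level
- pipette: the glass pipette, fixed upright in its stand; origin at bench level on its axis. Its upper end is a 10 mm tube, free of the clips above z = 117 mm, with a blue colour band from z = 147 to 152 mm and a thin one below
- pipette_mouth (a point): centre of the pipette's rounded upper end, 175 mm above the bench. A bulb is home when this end meets the end of its 20 mm bore; its mouth is then 155 mm up, 3 mm above the blue band. From the middle of the way the lips drag on the glass with 4 to 12 N: push on past that to the firm stop (20 N will do; over 40 N breaks the glass). The lips then hold the bulb
- discard_tub: fixed open grey plastic tub, 150 x 150 mm outside, walls 3 mm thick and 63 mm high with a 158 mm rim; origin at the centre of its underside, floor 3 mm above it
- vial_rack: bystander: blue rack of small vials, 72 x 190 x 39 mm, origin at the centre of its underside
- timer: bystander: white lab timer lying on its back, 62 x 70 x 19 mm, origin at the centre of its underside
- wash_bottle: bystander: white wash bottle with red cap, 222 mm tall, origin under it
- amber_bottle: bystander: amber reagent bottle with white cap, 48 mm across, 102 mm tall, origin under it
- beaker: bystander: 100 ml glass beaker, 57 mm across, 72 mm tall, origin under it
- log_book: bystander: blue log book lying flat, 210 x 147 x 13 mm, with a pen on it, origin at the centre of its underside
Not all that is in view belongs to the job. What is shaped like the bulb_b but green or purple is not meant.

How it is judged:
On the way:
1. a bulb that is fully home on the pipette is squeezed there and gives (its thumb pad goes in by more than 3 mm) (((horizontal distance between bulb_a and pipette_mouth below 0.004 m and z of bulb_a in the frame of pipette_mouth below -0.017 m and x of bulb_a_pad in the frame of bulb_a below 0.0195 m) or (horizontal distance between bulb_b and pipette_mouth below 0.004 m and z of bulb_b in the frame of pipette_mouth below -0.017 m and x of bulb_b_pad in the frame of bulb_b below 0.0195 m) or (horizontal distance between bulb_c and pipette_mouth below 0.004 m and z of bulb_c in the frame of pipette_mouth below -0.017 m and x of bulb_c_pad in the frame of bulb_c below 0.0195 m))), for 0.2 s.
At the end, for the whole second after the job is handed in: One bulb, the springy one, is on the pipette, its mouth at least 17 mm below the pipette's upper end (home is 20 mm), within 4 mm of its axis, upright within 8 degrees; the centres of the two others are in the discard tub, within 70 mm of its middle each way and under 75 mm up; all at rest (((horizontal distance between bulb_a and pipette_mouth below 0.004 m and z of bulb_a in the frame of pipette_mouth below -0.017 m and angle between bulb_a's own z axis and vertical below 0.14 rad and linear speed of bulb_a below 0.02 m/s and x of bulb_b_centre in the frame of discard_tub between -0.07 and 0.07 m and y of bulb_b_centre in the frame of discard_tub between -0.07 and 0.07 m and z of bulb_b_centre in the frame of discard_tub between 0.008 and 0.075 m and linear speed of each of bulb_b, bulb_c below 0.03 m/s and x of bulb_c_centre in the frame of discard_tub between -0.07 and 0.07 m and y of bulb_c_centre in the frame of discard_tub between -0.07 and 0.07 m and z of bulb_c_centre in the frame of discard_tub between 0.008 and 0.075 m) or (horizontal distance between bulb_b and pipette_mouth below 0.004 m and z of bulb_b in the frame of pipette_mouth below -0.017 m and angle between bulb_b's own z axis and vertical below 0.14 rad and linear speed of bulb_b below 0.02 m/s and x of bulb_a_centre in the frame of discard_tub between -0.07 and 0.07 m and y of bulb_a_centre in the frame of discard_tub between -0.07 and 0.07 m and z of bulb_a_centre in the frame of discard_tub between 0.008 and 0.075 m and linear speed of each of bulb_a, bulb_c below 0.03 m/s and x of bulb_c_centre in the frame of discard_tub between -0.07 and 0.07 m and y of bulb_c_centre in the frame of discard_tub between -0.07 and 0.07 m and z of bulb_c_centre in the frame of discard_tub between 0.008 and 0.075 m) or (horizontal distance between bulb_c and pipette_mouth below 0.004 m and z of bulb_c in the frame of pipette_mouth below -0.017 m and angle between bulb_c's own z axis and vertical below 0.14 rad and linear speed of bulb_c below 0.02 m/s and x of bulb_a_centre in the frame of discard_tub between -0.07 and 0.07 m and y of bulb_a_centre in the frame of discard_tub between -0.07 and 0.07 m and z of bulb_a_centre in the frame of discard_tub between 0.008 and 0.075 m and linear speed of each of bulb_a, bulb_b below 0.03 m/s and x of bulb_b_centre in the frame of discard_tub between -0.07 and 0.07 m and y of bulb_b_centre in the frame of discard_tub between -0.07 and 0.07 m and z of bulb_b_centre in the frame of discard_tub between 0.008 and 0.075 m))); the robot touches nothing.
It fails at once if a bulb squeezed with more than 60 N a finger (contact force between the fingers and bulb_a above 120 N or contact force between the fingers and bulb_b above 120 N or contact force between the fingers and bulb_c above 120 N).
It fails at once if a bulb forced on the glass pipette (a push of about 40 N, with the grip of the lips 60 N of contact force) (contact force between any of bulb_a, bulb_b, bulb_c and pipette above 60 N).
It fails at once if the robot hitting the pipette or its stand with more than 10 N (contact force between any of the arm, the fingers and pipette_stand above 10 N).
It fails at once if a bystander moved more than 15 mm (distance of any of vial_rack, timer, wash_bottle, amber_bottle, beaker, log_book from where it was at the start of the episode above 0.015 m).
It fails at once if a bulb dropped outside the tub onto the bench ((height (world z) of bulb_a_centre below 0.04 m and (x of bulb_a_centre in the frame of discard_tub above 0.08 m or x of bulb_a_centre in the frame of discard_tub below -0.08 m or y of bulb_a_centre in the frame of discard_tub above 0.08 m or y of bulb_a_centre in the frame of discard_tub below -0.08 m)) or (height (world z) of bulb_b_centre below 0.04 m and (x of bulb_b_centre in the frame of discard_tub above 0.08 m or x of bulb_b_centre in the frame of discard_tub below -0.08 m or y of bulb_b_centre in the frame of discard_tub above 0.08 m or y of bulb_b_centre in the frame of discard_tub below -0.08 m)) or (height (world z) of bulb_c_centre below 0.04 m and (x of bulb_c_centre in the frame of discard_tub above 0.08 m or x of bulb_c_centre in the frame of discard_tub below -0.08 m or y of bulb_c_centre in the frame of discard_tub above 0.08 m or y of bulb_c_centre in the frame of discard_tub below -0.08 m))).
It also fails if it takes over 72 s, if anything falls off the work surface, if the arm or the gripper's body presses on something with over 40 N, if the wrist force passes 120 N, or if a joint passes its speed limit or range.

## Working session

There is one attempt and no reset: what is moved stays moved. The work goes in short steps, each a Python script; the robot and the scene stay as the last script left them, time stands still between calls to the robot, and variables do not carry over. Pictures are saved under pics/ and viewed, at most 10 in all, crops included, and the job is handed in when it is done.

```bash
mkdir -p pics; ls
python3 - <<'E'
from bench import env
import cv2
for n in("scene","side"):
    p=env.camera_params(n); print(n,p)
    cv2.imwrite(f"pics/{n}0.png",env.read_camera(n))
print(env.observe())
E
```

```text
pics
scene {'vfov': 52.95416224559386, 'cx': 320.8497646844345, 'cy': 239.44810735818962, 'world_to_cam': array([[-0.47751075, -0.87862381, -0.00191988,  0.08951882],
       [-0.64314529,  0.35102095, -0.68055009,  0.55991994],
       [ 0.59862143, -0.32373523, -0.73269904,  0.87844851],
       [ 0.        ,  0.        ,  0.        ,  1.        ]])}
side {'vfov': 53.2944217198516, 'cx': 316.6149180835795, 'cy': 244.84771252994983, 'world_to_cam': array([[-0.8532398 , -0.52131684,  0.01451224,  0.42627783],
       [-0.344156  ,  0.54193677, -0.76672106,  0.42599247],
       [ 0.39183988, -0.6591914 , -0.64181634,  0.86371298],
       [ 0.        ,  0.        ,  0.        ,  1.        ]])}
{'clock': 0.1, 'joints': array([ 1.21141651e+00,  3.00452617e-01,  1.52151760e+00, -5.37484429e-08,
        1.32070396e+00, -6.66016127e-02]), 'qd': array([-0.00033237, -0.00119623, -0.0020029 ,  0.00021384,  0.00137579,
       -0.0012696 ]), 'effort': array([-8.25647967e-04, -5.32648015e+01, -3.53282154e+01,  7.08593731e-02,
        2.36415508e-02, -2.85292651e-05]), 'tcp_pos': array([0.15865737, 0.52637147, 0.20492332]), 'orientation': array([-1.14283707e-04,  1.45866787e-01,  9.89304093e-01, -5.28551344e-04]), 'ft_force': array([-0.22518566,  0.00810459, -0.73746703]), 'torque': array([ 0.05177083, -0.06360631,  0.01539242]), 'finger_force': 0.0, 'gripper_width': 0.09429334282835328}
```

View pics/scene0.png

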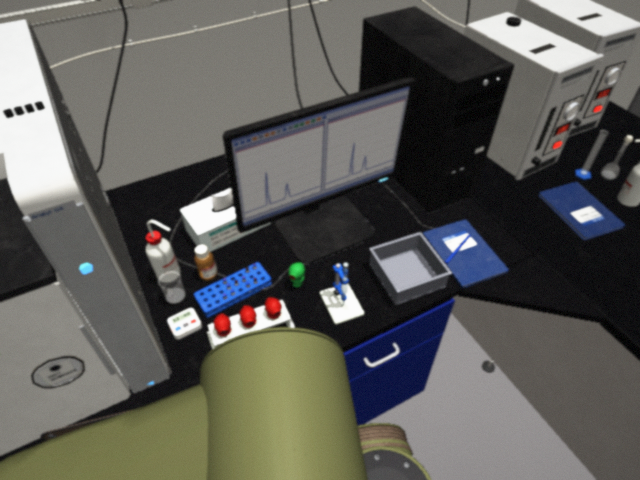

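View pics/side0.png

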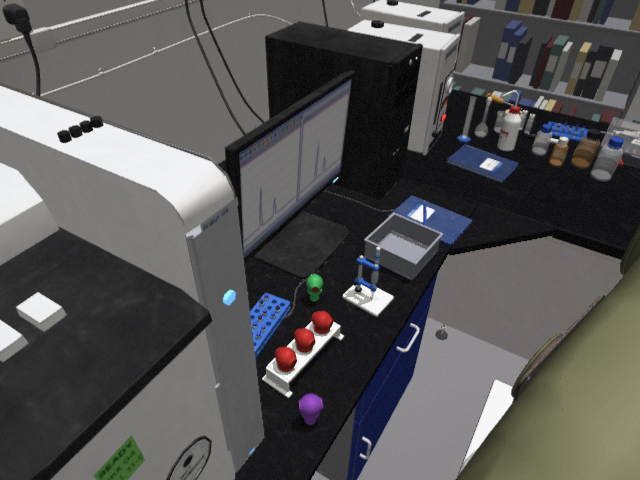

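Scene: red bulbs at (222,324), (248,315), (272,307); side: (285,358), (304,340), (321,321). Lookalikes I reject are the green bulb (scene 297,273; side 315,287), the purple bulb (side 311,405) and the red bottle cap (scene 153,238). Stand is at scene (342,285) / side (370,285), tub at scene (410,265) / side (403,248).

```bash
cat > h.py <<'E'
from bench import env
import numpy as np, cv2
def ray(p,uv,shape=480):
    f=shape/2/np.tan(np.radians(p["vfov"])/2); M=p["world_to_cam"]; R=M[:3,:3]
    d=R.T@np.array([(uv[0]-p["cx"])/f,(uv[1]-p["cy"])/f,1.]); return -R.T@M[:3,3], d/np.linalg.norm(d)
def plane(p,uv,z):
    o,d=ray(p,uv); return o+d*(z-o[2])/d[2]
def tri(rs):
    A=sum(np.eye(3)-np.outer(d,d) for o,d in rs); b=sum((np.eye(3)-np.outer(d,d))@o for o,d in rs)
    x=np.linalg.solve(A,b); return x,[np.linalg.norm(np.cross(x-o,d)) for o,d in rs]
def proj(p,X):
    f=240/np.tan(np.radians(p["vfov"])/2); c=(p["world_to_cam"]@np.r_[X,1])[:3]; return np.array([p["cx"]+f*c[0]/c[2],p["cy"]+f*c[1]/c[2]])
def blobs(img,lo,hi,amin=40):
    m=cv2.inRange(cv2.cvtColor(img,cv2.COLOR_BGR2HSV),lo,hi)
    n,l,s,c=cv2.connectedComponentsWithStats(m)
    return [(c[i].round(1),s[i]) for i in range(1,n) if s[i,4]>=amin],l
def red(img,amin=60):
    h=cv2.cvtColor(img,cv2.COLOR_BGR2HSV); h[...,0]=(h[...,0].astype(int)+90)%180
    m=cv2.inRange(h,(82,130,50),(98,255,255)); n,l,s,c=cv2.connectedComponentsWithStats(m)
    return [(c[i].round(1),s[i]) for i in range(1,n) if s[i,4]>=amin]
def q_down(a): # tool z down, tool y along world direction angle a
    y=np.array([np.cos(a),np.sin(a),0]); z=np.array([0,0,-1.]); x=np.cross(y,z)
    from scipy.spatial.transform import Rotation as R
    q=R.from_matrix(np.c_[x,y,z]).as_quat(); return q[[3,0,1,2]]
E
python3 - <<'E'
from h import *
np.set_printoptions(precision=4,suppress=True)
S,D=env.camera_params("scene"),env.camera_params("side")
a=cv2.imread("pics/scene0.png");b=cv2.imread("pics/side0.png")
for c,s in red(a,40): print("scene",c,s,plane(S,c,.068))
for c,s in red(b,40): print("side",c,s,plane(D,c,.068))
for u,v in [((222,324),(285,358)),((248,315),(304,340)),((272,307),(321,321)),((297,273),(315,287)),((340,267),(378,250))]:
    print(tri([ray(S,u),ray(D,v)]))
for uv in [(370,244),(419,232),(454,267),(399,303)]: print("tub rim",plane(S,uv,.063))
for uv in [(366,243),(400,215),(441,234),(409,276)]: print("tub rim",plane(D,uv,.063))
for uv in [(343,295),(371,284),(393,297),(370,314)]: print("base side",plane(D,uv,.012))
cv2.imwrite("pics/w0.png",env.read_camera("wrist"));p=env.camera_params("wrist");print(p, -p["world_to_cam"][:3,:3].T@p["world_to_cam"][:3,3])
A=cv2.resize(a[250:350,190:320],None,fx=3,fy=3,interpolation=2); B=cv2.resize(b[225:325,330:450],None,fx=3,fy=3,interpolation=2)
cv2.imwrite("pics/cr.png",np.hstack([A,B]))
E
```

```text
scene [603.3  92.9] [597  89  14   9  71] [ 0.8111 -1.5508  0.068 ]
scene [597.4 108.3] [593 105  10   8  50] [ 0.7485 -1.4444  0.068 ]
scene [562.4 128.4] [556 124  14  10  74] [ 0.7188 -1.2354  0.068 ]
scene [556.8 144.4] [552 141  10   8  56] [ 0.6619 -1.1477  0.068 ]
scene [153.1 237. ] [145 230  17  15 179] [0.8858 0.1407 0.068 ]
scene [272.4 306.5] [264 296  17  23 281] [ 0.5215 -0.0493  0.068 ]
scene [247.5 315.1] [239 304  17  23 289] [0.5273 0.0127 0.068 ]
scene [221.8 323.8] [213 313  18  23 300] [0.5335 0.0747 0.068 ]
side [514.5 109. ] [510 106  10   7  62] [ 0.4355 -1.4248  0.068 ]
side [321.6 321.1] [311 310  22  24 383] [ 0.5184 -0.05    0.068 ]
side [303.9 339.2] [294 328  21  24 387] [0.5243 0.0133 0.068 ]
side [285.  358.2] [275 346  22  26 419] [0.5307 0.0751 0.068 ]
(array([0.5311, 0.0749, 0.0692]), [np.float64(0.000715956944449594), np.float64(0.00071595694444965)])
(array([0.5258, 0.0122, 0.0662]), [np.float64(0.002069001329778906), np.float64(0.0020690013297787507)])
(array([ 0.5183, -0.0471,  0.0713]), [np.float64(7.211022934366615e-05), np.float64(7.211022934
[... 248 characters left out ...]
 -0.367   0.063 ]
tub rim [ 0.5576 -0.5099  0.063 ]
tub rim [ 0.4125 -0.5142  0.063 ]
tub rim [ 0.3871 -0.3244  0.063 ]
tub rim [ 0.5604 -0.3501  0.063 ]
tub rim [ 0.535  -0.5152  0.063 ]
tub rim [ 0.4044 -0.4949  0.063 ]
tub rim [ 0.413  -0.2931  0.063 ]
base side [ 0.5411 -0.1941  0.012 ]
base side [ 0.4992 -0.2667  0.012 ]
base side [ 0.4321 -0.2546  0.012 ]
base side [ 0.4555 -0.1734  0.012 ]
{'vfov': 58.20306311032547, 'cx': 319.69672161677295, 'cy': 239.18245930046484, 'world_to_cam': array([[ 0.2881,  0.9576, -0.0012, -0.5488],
       [ 0.9287, -0.2791,  0.244 , -0.0255],
       [ 0.2334, -0.0714, -0.9698,  0.3903],
       [ 0.    ,  0.    ,  0.    ,  1.    ]])} [0.0907 0.5463 0.3841]
```

View pics/cr.png

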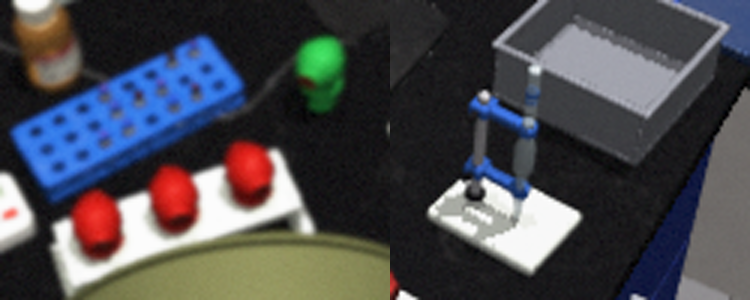

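View pics/w0.png

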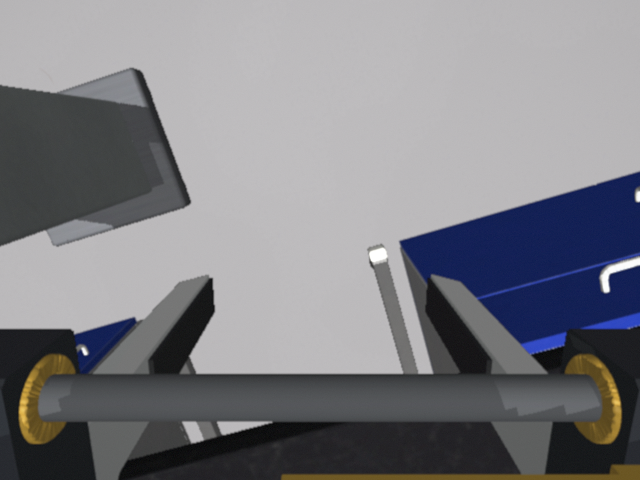

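Crops confirm three red bulbs in a white rack (the green one stands apart by the vial rack), and the stand's rod is behind the pipette. The wrist view shows only floor. Checking obstacles and reachability before swinging over.

Run:
```python
from h import *
np.set_printoptions(precision=3,suppress=True)
S,D=env.camera_params("scene"),env.camera_params("side")
print("instr",[plane(S,u,0)[:2] for u in [(168,378),(105,215)]], [plane(D,u,0)[:2] for u in [(250,445),(250,350)]], tri([ray(S,(80,202)),ray(D,(245,180))]))
print("mon",tri([ray(S,(243,228)),ray(D,(243,250))]),tri([ray(S,(226,133)),ray(D,(228,150))]),tri([ray(S,(413,82)),ray(D,(353,75))]))
print("wash",plane(S,(165,280),0),"purple",plane(D,(311,420),0),"cab edge",plane(D,(330,450),0))
for a in (-.1,np.pi-.1):
  for P in [(.525,.013,.25),(.525,.013,.049),(.519,-.049,.049),(.531,.075,.049),(.466,-.2,.26),(.485,-.42,.071)]:
    print(round(a,2),P,env.ik(np.array(P),q_down(a)))
```

```text
instr [array([0.501, 0.228]), array([1.119, 0.243])] [array([0.504, 0.234]), array([0.64 , 0.057])] (array([0.46 , 0.223, 0.589]), [np.float64(0.008105839164232407), np.float64(0.008105839164232355)])
mon (array([ 0.739, -0.071,  0.147]), [np.float64(0.010488095537053864), np.float64(0.01048809553705387)]) (array([ 0.759, -0.075,  0.409]), [np.float64(0.0011316276168460491), np.float64(0.0011316276168460134)]) (array([ 0.738, -0.561,  0.412]), [np.float64(0.0006189467899623182), np.float64(0.0006189467899622651)])
wash [0.784 0.153 0.   ] purple [ 0.433  0.13  -0.   ] cab edge [0.371 0.163 0.   ]
-0.1 (0.525, 0.013, 0.25) [-0.045  0.213  1.526 -0.     1.403  0.055]
-0.1 (0.525, 0.013, 0.049) [-0.045  0.433  1.739 -0.     0.97   0.055]
-0.1 (0.519, -0.049, 0.049) [-0.164  0.425  1.75  -0.     0.966 -0.064]
-0.1 (0.531, 0.075, 0.049) [ 0.072  0.454  1.707 -0.     0.981  0.172]
-0.1 (0.466, -0.2, 0.26) [-0.478  0.165  1.559 -0.     1.417 -0.378]
-0.1 (0.485, -0.42, 0.071) [-0.771  0.63   1.367 -0.     1.145 -0.671]
3.04 (0.525, 0.013, 0.25) None
3.04 (0.525, 0.013, 0.049) None
3.04 (0.519, -0.049, 0.049) None
3.04 (0.531, 0.075, 0.049) None
3.04 (0.466, -0.2, 0.26) None
3.04 (0.485, -0.42, 0.071) [-0.771  0.63   1.367 -0.     1.145  2.471]
```

Run:
```python
from h import *
np.set_printoptions(precision=3,suppress=True)
q0=env.observe()["joints"]
b=np.arctan2(.526,.159)
j=env.ik(np.array([.35*np.cos(b),.35*np.sin(b),.30]),env.observe()["orientation"]); print(j)
env.movej(j); print(env.observe()["clock"])
j[0]=0.0; env.movej(j); o=env.observe(); print(o["clock"],o["tcp_pos"])
V={}
for n,P in (("w1",(.46,-.09,.30)),("w2",(.44,-.17,.30)),("w3",(.50,.08,.25))):
    env.goto(np.array(P),q_down(-.1)); p=env.camera_params("wrist"); im=env.read_camera("wrist"); cv2.imwrite(f"pics/{n}.png",im); V[n]=p
    print(n,env.observe()["clock"],-p["world_to_cam"][:3,:3].T@p["world_to_cam"][:3,3],proj(p,(.466,-.2,.175)))
    for c,s in red(im,300): print(c,s,plane(p,c,.072))
import pickle; pickle.dump(V,open("V.pkl","wb"))
ims=[cv2.imread(f"pics/{n}.png") for n in V]
cv2.imwrite("pics/m.png",cv2.resize(np.vstack([np.hstack(ims[:2]),np.hstack([ims[2],ims[2]*0])]),(800,600),interpolation=cv2.INTER_AREA))
```

```text
[ 1.173 -0.23   1.851 -0.     1.521 -0.106]
1.0333
2.5 [0.348 0.037 0.3  ]
w1 3.2667 [ 0.466 -0.02   0.479] [341.991 366.551]
[383.3  17.8] [ 357    0   55   42 1856] [0.53  0.069 0.072]
[380.8  88.7] [ 356   66   52   46 1834] [0.524 0.011 0.072]
[378.8 159.5] [ 355  139   50   42 1622] [ 0.518 -0.051  0.072]
w2 3.7417 [ 0.446 -0.1    0.48 ] [359.483 266.507]
[394.5   6.8] [373   0  49  18 607] [ 0.521 -0.004  0.072]
[395.2  66.1] [ 369   43   55   47 1955] [ 0.519 -0.052  0.072]
w3 4.8167 [0.506 0.149 0.429] [312.149 600.598]
[357.  218.8] [ 331  195   54   48 1962] [0.531 0.074 0.072]
[354.9 286. ] [ 330  261   52   49 1920] [0.524 0.014 0.072]
[353.6 349.9] [ 330  323   49   52 1988] [ 0.518 -0.047  0.072]
```

View pics/m.png

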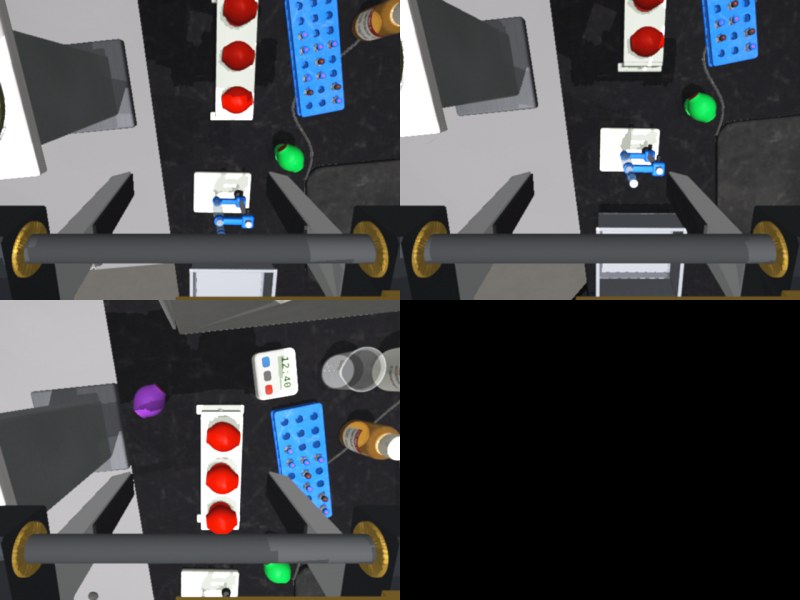

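Wrist views (montage halved-ish): three bulbs in the rack agree with the earlier fix to ~2 mm; the pipette tip shows in w2 at about (373,293), the tub's near rim from (315,365) to (456,365). Now squeeze bulb 1 (y≈0.074).

```bash
cat >> h.py <<'E'
BULB=[(.531,.0735),(.524,.0125),(.518,-.0485)]
def test(i):
    x,y=BULB[i]
    env.grip(.09,5)
    env.goto(np.array([x,y,.16]),q_down(-.1)); env.line_to(np.array([x,y,.051]),.15)
    env.grip(.02,25); env.wait(.2); o=env.observe()
    print("bulb",i,"width",o["gripper_width"],"F",o["finger_force"],"t",o["clock"],o["ft_force"]); return o["gripper_width"]
E
python3 - <<'E'
from h import *; import pickle
np.set_printoptions(precision=4,suppress=True)
V=pickle.load(open("V.pkl","rb")); p=V["w2"]
print("pip",plane(p,(373,293),.175),"tub",[plane(p,u,.063) for u in [(315,365),(456,365)]])
im=cv2.imread("pics/w2.png"); cv2.imwrite("pics/w2c.png",cv2.resize(im[190:480,290:490],None,fx=2,fy=2,interpolation=cv2.INTER_CUBIC))
test(0)
E
```

```text
pip [ 0.4745 -0.2218  0.175 ] tub [array([ 0.4172, -0.3427,  0.063 ]), array([ 0.5682, -0.3579,  0.063 ])]
bulb 0 width 0.044017945226534794 F 24.99995649777702 t 7.45 [-0.1805  0.5313 -0.1622]
```

View pics/w2c.png

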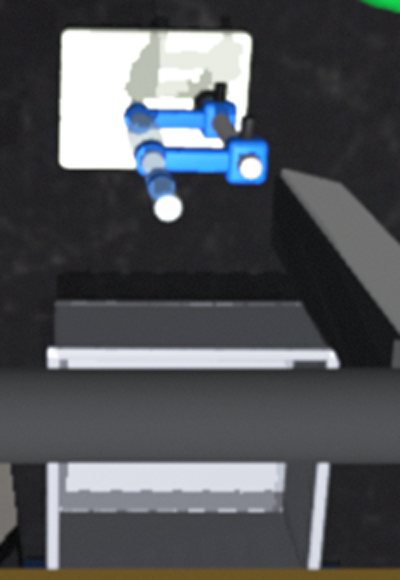

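Bulb 0 is hard (44 mm at 25 N). Tip at w2 (374,294), tub centre ≈ (0.485, -0.429). Taking bulb 0 to the tub, with a second look at the tip on the way.

```bash
cat >> h.py <<'E'
TUB=np.array([.485,-.429])
def dump(s):
    q=q_down(-.1); o=env.observe()["tcp_pos"]
    x,y=TUB+s*.03*np.array([.1,1.])
    env.goto(np.array([x,y,.26]),q); env.line_to(np.array([x,y,.055]),.2)
    env.grip(.062,5); env.wait(.3); env.line_to(np.array([x,y,.25]),.25); env.grip(.09)
    print("dumped",env.observe()["clock"])
E
python3 - <<'E'
from h import *; import pickle
np.set_printoptions(precision=4,suppress=True)
V=pickle.load(open("V.pkl","rb"))
x,y=BULB[0]; env.line_to(np.array([x,y,.27]),.2)
o=env.observe(); print("lift",o["gripper_width"],o["ft_force"])
for n,P in (("w4",(.46,-.20,.30)),("w5",(.43,-.27,.30))):
    env.goto(np.array(P),q_down(-.1)); p=env.camera_params("wrist"); im=env.read_camera("wrist"); V[n]=p; cv2.imwrite(f"pics/{n}.png",im)
pickle.dump(V,open("V.pkl","wb"))
dump(-1)
cs=[]
for n in ("w2","w4","w5"):
    im=cv2.imread(f"pics/{n}.png"); u=proj(V[n],(.4745,-.222,.175)).astype(int); print(n,u)
    x0,y0=np.maximum(u-60,0); c=im[y0:y0+120,x0:x0+120]; cs.append(cv2.resize(c,(260,260),interpolation=2)); print(x0,y0)
cv2.imwrite("pics/tips.png",np.hstack(cs))
S,D=env.camera_params("scene"),env.camera_params("side")
print(proj(S,(.4745,-.222,.175)),proj(D,(.4745,-.222,.175)))
cv2.imwrite("pics/scene1.png",env.read_camera("scene")); cv2.imwrite("pics/side1.png",env.read_camera("side"))
E
```

```text
lift 0.043506535543874764 [-0.0748 -0.2805 -0.5537]
dumped 14.6333
w2 [372 293]
312 233
w4 [342 258]
282 198
w5 [377 157]
317 97
[345.9665 264.5936] [378.2672 248.4687]
```

View pics/tips.png

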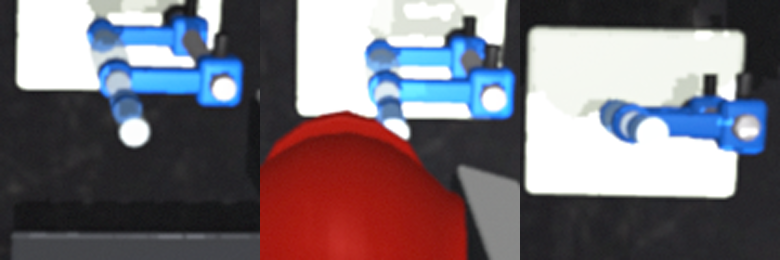

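The tip shows in w2 at (373.8,293.5) and in w5 at (378.4,157); both match the prediction to ~1 px. Triangulate, then test bulb 1.

Run:
```python
from h import *; import pickle
np.set_printoptions(precision=4,suppress=True)
V=pickle.load(open("V.pkl","rb"))
u={"w2":(373.8,293.5),"w5":(378.4,157)}
print(tri([ray(V[n],c) for n,c in u.items()]),[plane(V[n],c,.175) for n,c in u.items()])
D=env.camera_params("side"); im=cv2.imread("pics/side1.png")
print(red(im,60), proj(D,(TUB[0],TUB[1]-.03,.03)))
env.goto(np.array([.5,-.1,.26]),q_down(-.1))
test(1)
```

```text
(array([ 0.4751, -0.222 ,  0.1759]), [np.float64(0.00014710116130696107), np.float64(0.00014710116130694877)]) [array([ 0.4751, -0.2223,  0.175 ]), array([ 0.4754, -0.222 ,  0.175 ])]
[(array([408.6, 235.1]), array([401, 225,  17,  24, 285], dtype=int32)), (array([321.6, 321.1]), array([311, 310,  22,  24, 385], dtype=int32)), (array([303.9, 339.2]), array([294, 328,  21,  24, 388], dtype=int32))] [406.8211 240.3142]
bulb 1 width 0.04373576114157809 F 24.999965250317473 t 18.8167 [ 0.957  -0.0067  0.8893]
```

Run:
```python
from h import *; import pickle
np.set_printoptions(precision=4,suppress=True)
x,y=BULB[1]; env.line_to(np.array([x,y,.26]),.2)
o=env.observe(); print("lift",o["gripper_width"],o["ft_force"])
dump(1)
for P in [(.518,-.13,.18),(.50,-.11,.18)]:
    env.goto(np.array(P),q_down(-.1)); p=env.camera_params("wrist"); im=env.read_camera("wrist")
    for c,s in red(im,300): 
        b=(s[0]+s[2]/2-.5,s[1]+s[3]/2-.5); print(c,b,s,plane(p,b,.068))
cv2.imwrite("pics/w6.png",im)
D=env.camera_params("side"); im=env.read_camera("side"); cv2.imwrite("pics/side2.png",im); print(red(im,60),env.observe()["clock"])
```

```text
lift 0.04387739558732227 [-0.3776 -0.6074 -0.5762]
dumped 25.0583
[307.9 115. ] (np.float64(307.5), np.float64(114.5)) [ 272   83   72   64 3552] [ 0.5181 -0.0506  0.068 ]
[339.3 144.3] (np.float64(339.0), np.float64(144.5)) [ 304  114   71   62 3397] [ 0.5183 -0.0511  0.068 ]
[(array([514.5, 109. ]), array([510, 106,  10,   7,  62], dtype=int32)), (array([404.2, 238.8]), array([391, 225,  27,  29, 478], dtype=int32)), (array([321.5, 321.3]), array([311, 311,  22,  23, 369], dtype=int32))] 26.5417
```

View pics/w6.png

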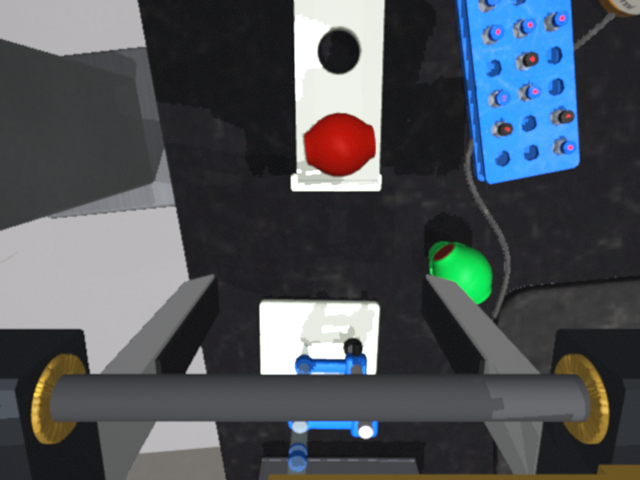

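The remaining bulb is at w6 (339,144), centred at (0.518,-0.051), and the pads already line up with the fingers. Test it, carry it over the pipette and check.

```bash
sed -i 's/(.518,-.0485)/(.5182,-.051)/' h.py
python3 - <<'E'
from h import *
np.set_printoptions(precision=4,suppress=True)
w=test(2)
assert w<.038
env.line_to(np.array([*BULB[2],.27]),.2)
env.goto(np.array([.4752,-.222,.255]),q_down(-.1)); env.wait(.3)
o=env.observe(); print(o["gripper_width"],o["ft_force"],o["tcp_pos"],o["clock"])
cs=[]
for n in("scene","side"):
    im=env.read_camera(n); p=env.camera_params(n); cv2.imwrite(f"pics/{n}3.png",im)
    u=proj(p,(.4752,-.222,.2)); print(n,u,proj(p,(.4752,-.222,.175)),proj(p,(.4752,-.222,.220)))
    x0,y0=(u-50).astype(int); print(x0,y0); cs.append(cv2.resize(im[y0:y0+100,x0:x0+100],(400,400),interpolation=2))
cv2.imwrite("pics/over.png",np.hstack(cs))
E
```

```text
bulb 2 width 0.035933404726504026 F 24.75569569367508 t 29.075 [-0.3689  0.7604  0.5141]
0.03591066975930141 [-0.4544  0.2363 -0.4217] [ 0.4756 -0.2211  0.2551] 31.3583
scene [346.2103 257.2746] [345.8114 264.3881] [346.5392 251.409 ]
296 207
side [379.0727 239.8294] [377.9881 248.3615] [379.9642 232.8169]
329 189
```

View pics/over.png

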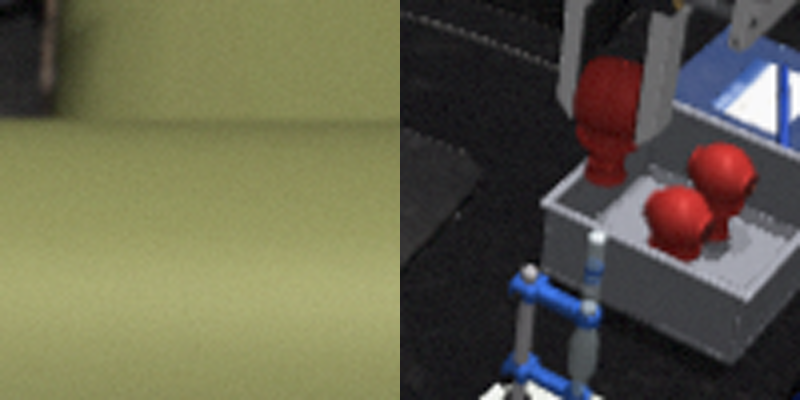

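Bulb 2 is springy (35.9 mm at 25 N). Side crop: mouth at side px (380,234) vs expected (380,233), tip at (378,248) as predicted; two hard bulbs stand in the tub. Lower it with force monitoring.

Run:
```python
from h import *
np.set_printoptions(precision=4,suppress=True)
T=np.array([.4752,-.222]); c=T+np.array([-.0004,-.0009])
env.grip(.02,30)
f0=env.observe()["ft_force"]
env.line_to(np.array([*c,.216]),.1)
z=.216
while z>.182:
    o=env.observe(); f=o["ft_force"]-f0; print(round(z,4),o["tcp_pos"],f.round(1),round(o["gripper_width"],4),round(o["clock"],2))
    if f[2]>20 or np.hypot(f[0],f[1])>8: break
    z-=.003 if z>.200 else .0015
    env.line_to(np.array([*c,z]),.05)
```

```text
0.216 [ 0.4749 -0.223   0.2164] [-0.7  0.5 -0.5] 0.0354 32.22
0.213 [ 0.4749 -0.2229  0.2132] [-0.2 -0.1 -0.2] 0.0358 32.47
0.21 [ 0.4748 -0.2229  0.2099] [-1.4 -0.2 -1.1] 0.036 32.72
0.207 [ 0.4747 -0.2228  0.2068] [-0.3 -1.  -0.3] 0.0359 32.97
0.204 [ 0.4747 -0.2229  0.2038] [ 0.5 -0.2  0.7] 0.0356 33.22
0.201 [ 0.4747 -0.2229  0.2008] [-0.2 -0.5  0.1] 0.036 33.47
0.198 [ 0.4748 -0.2229  0.1978] [ 0.7 -1.1 -0.6] 0.036 33.72
0.1965 [ 0.4747 -0.2229  0.1962] [ 1.6 -0.9 -2.6] 0.0358 33.97
0.195 [ 0.4747 -0.2228  0.1947] [ 1.1 -1.  -2.7] 0.0357 34.22
0.1935 [ 0.4747 -0.2228  0.1932] [-0.1 -0.4 -3.9] 0.0358 34.47
0.192 [ 0.4747 -0.2229  0.1918] [ 0.2 -0.6 -3.6] 0.0357 34.72
0.1905 [ 0.4747 -0.2229  0.1903] [ 0.9 -1.2 -2.7] 0.036 34.97
0.189 [ 0.4751 -0.2231  0.1899] [-1.5 -0.2  6.1] 0.0357 35.22
0.1875 [ 0.4755 -0.2232  0.1896] [-3.4  1.6 16.6] 0.0355 35.47
0.186 [ 0.4758 -0.2234  0.1888] [-2.5  1.5 21.1] 0.0356 35.72
```

Firm stop at TCP z≈0.190, exactly the predicted home height, with 21 N. Ease off, hold the squeeze, release and look.

Run:
```python
from h import *
np.set_printoptions(precision=4,suppress=True)
c=np.array([.4748,-.2229])
env.line_to(np.array([*c,.1895]),.05); env.wait(.5)
o=env.observe(); print(o["tcp_pos"],o["ft_force"],o["gripper_width"],o["finger_force"])
env.grip(.055,25); env.wait(.3); env.grip(.02,25); env.wait(.6)
o=env.observe(); print("resqueeze",o["tcp_pos"],o["ft_force"],o["gripper_width"])
env.grip(.09,5); env.wait(.2); env.line_to(np.array([*c,.33]),.2)
env.goto(np.array([.44,-.10,.36]),q_down(-.1)); env.wait(.3)
o=env.observe(); print(o["ft_force"],o["clock"])
D=env.camera_params("side"); im=env.read_camera("side"); cv2.imwrite("pics/side4.png",im)
print(red(im,60),[proj(D,(.4752,-.222,z)) for z in(.152,.155,.207,.229)])
A=cv2.resize(im[190:290,330:430],(600,600),interpolation=2); cv2.imwrite("pics/fin.png",A)
```

```text
[ 0.4748 -0.2229  0.1894] [ 0.6597 -0.6138  0.3788] 0.03530190094616007 29.323572537032305
resqueeze [ 0.4748 -0.2229  0.1895] [-0.5038  0.7469 -0.4182] 0.03540786137992284
[-0.5478  0.677   0.6251] 41.1083
[(array([392. , 239.5]), array([369, 225,  49,  33, 928], dtype=int32))] [array([377.0182, 255.991 ]), array([377.1432, 255.0075]), array([379.3823, 237.3943]), array([380.3724, 229.6053])]
```

View pics/fin.png

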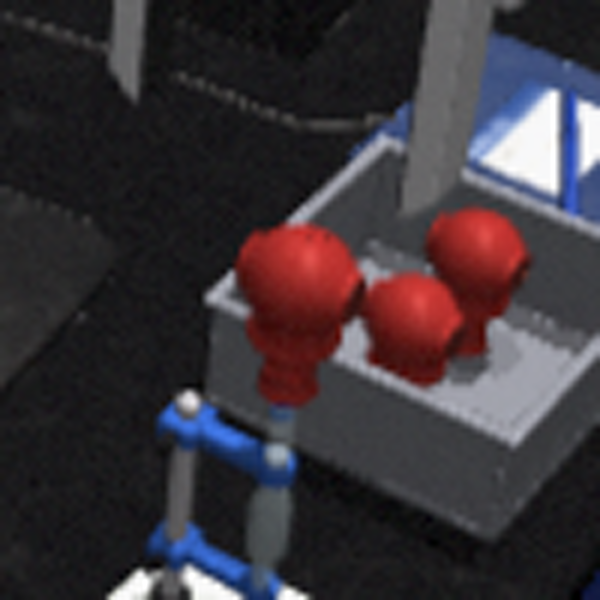

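The bulb sits upright on the pipette, its mouth at side px (377,256) just above the blue band as expected at home; both hard ones are in the tub and the fingers touch nothing.

```bash
python3 -c "
from bench import env
print(env.hand_in())"
```

```text
the job is handed in; nothing more can be done
None
```

The job is handed in (no score came back): the springy bulb, the one from the rack hole at y ≈ -0.05, sits fully home and upright on the pipette and gave about 9 mm when squeezed there, and both hard bulbs are in the discard tub.

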